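Snap the cover onto the mill's terminal box and keep it pressed

TASK

Take the blue cover by its rib, set it squarely on the open grey terminal box between the two yellow spring clips, and press it straight down until both clips snap over its edge and it is fully home on the rim. The new seal needs pressure, so do not let go at the end: finish while still holding or pushing the cover down firmly, with about 10 N. Leave the red cover, the reels, the mouse, the jar and the tools where they are.

Things in the scene. Friction and masses are not known exactly. Their poses are not given: they have to be found in the camera images.
- cover_center (a point): Centre of the blue plastic cover (loose, 0.10-0.17 kg, right way up on the purple mat), 26 mm above its underside. Its plate is 92 x 66 x 8 mm, top 4 mm below this point, underside 12 mm below. On top an upright rib to grip, 50 long (along y), 14 wide (along x), 30 mm high. x along the plate's 92 mm, so across the rib; z up. Half a turn about z makes no difference. Plug below: see cover.
- box_rim (a point): Centre of the open mouth of the grey terminal box (fixed), at rim height, 57 mm above the table. Outside 92 x 66 mm, opening 84 x 58 mm, green board inside, two black cable glands on its +y side. x along its 92 mm, z up. The cover goes on with its x along this x (either way round); when home its plate rests on the rim and its centre is 12 mm above this point.
- clip_a (a joint): Yellow spring clip, 24 mm wide, at the box's +x end; outward tilt in rad: 0 closed (free, or snapped over the cover), about 0.07 spread by the plate. Nose 3 mm in over the plate, hook 9.5 mm above the rim, slanted lead-in from 22 mm above the rim (gap between clips there 98 mm). Pressing in takes 12-20 N, drops suddenly as the plate enters between the noses, stays low for 8 mm, rises on the rim.
- clip_b (a joint): The same clip at the box's -x end; 0 = closed, about 0.07 = spread.
- box: The terminal box with its 150 x 100 x 12 mm aluminium plate and both clips; origin under the plate, on the table, below the mouth's centre; axes as box_rim.
- cover: The blue cover; origin at the centre of its underside, axes as cover_center. Under the plate is a stepped plug 14 mm high that enters the box: 72 x 47 mm for the lowest 6 mm, then 78 x 53 mm.
- spare_center (a point): Red square cover of another box, 60 x 60 mm, with a like rib; stays where it is. Point at its centre, 26 mm up.
- wire_reel_center (a point): White reel of copper wire, 72 mm across, 34 mm high, stays; its centre.
- solder_reel_center (a point): Small reel of solder, 44 mm across, 45 mm high, stays; its centre.
- mouse_center (a point): Grey computer mouse, 105 x 58 x 34 mm, stays; its centre.
- jar_center (a point): Amber jar with a black cap, 50 mm across, 70 mm high, stays; its centre.
- driver_grip (a point): Screwdriver lying on the desk, stays; point on its handle.
- spanner_grip (a point): Spanner lying on the desk, stays; point on its handle.
Not all that is in view belongs to the job. Leave any turquoise look-alike of the cover alone.

How it is judged:
By the outcome, as a careful person would: the job done as asked, in the order asked, and still so for the second after the job is handed in, while the arm keeps its last pose, push and grip.
It also fails if it takes over 51 s, if anything falls off the work surface, if the arm or the gripper's body presses on something with over 40 N, if the wrist force passes 120 N, or if a joint passes its speed limit or range.

ROBOT

A 6-joint arm with a two-finger parallel gripper is mounted at the origin on the work surface. World frame = base frame: x ahead of the robot, y to its left, z up, the work surface at z = 0. Lengths are in m, angles in degrees, forces in N, time in s.
With the tool pointing down it reaches from about 0.375 to 0.9 m from the base axis. Payload 3.1 kg.
Tool frame: the origin (TCP) lies on the centre line of the jaws, within the pads' length; the fingertips stand 8 mm ahead of it and the grasp point (between the pads) lies 11 mm behind it (bot.tip_extent is the distance from the TCP to the fingertips, in m); z points along the fingers, y is the line along which they close (so a half turn about z gives the same grasp; the last joint's range is limited). The gripper opens to 87 mm and grips with 3 to 60 N. Pads are 19 mm wide; open, the fingers measure 117 mm over their backs; the gripper's body (75 mm by 190 mm) begins 51 mm behind the grasp point.
Start: joints at [56.007, 30.224, 82.088, -0, 67.689, -10.227], TCP at [0.252, 0.572, 0.231] pointing down, gripper open.
Joint ranges: [-176.69, 176.69], [-43.24, 126.21], [12.49, 139.97], [-82, 262], [0, 151.66], [-163.58, 163.58]. Speed limits (degrees/s): [159.86, 159.86, 180, 180, 180, 180].

INTERFACE

Orientations are given as a 3x3 rotation matrix whose columns are the frame's x, y, z axes.
In Python, from rig import bot, vision, workorder gives the robot as it stands.
- The arm moves only by the shell command python3 -m handwheel 'ROWS'. ROWS is JSON, a list of rows, each an object with "delta_rot": the turn, a rotation vector about the tool's x, y, z in rad, a list of three; "xyz": the shift along the tool's x, y, z in mm, a list of three; "hand": the closure, from -1 (fully open) to 1 (shut). A call has exactly 5 rows; each row is the pose to reach, as a shift and turn from the pose commanded when the call began, along the tool's axes at that moment; what a row does not reach only later rows make up. A row lasts 1/8 s, in which the tool goes at most 62.5 mm and 10.7 degrees, less where a joint would pass 70% of its speed; a pose out of reach is approached as far as the arm can. A call with a gripper value outside its range is refused whole. The fingers move at their own pace and stop on an object; the grip force is fixed at half the most. Time passes only in rows, so rows that repeat a pose let the fingers close, or fill a call up. It gives the time, the measured TCP pose, the force, the opening and the grip force at its end, in the units of the state.
- bot.read_state(): the state, without advancing time (a new reading comes with each control period).
- vision.capture(name): name is "scene" or "top" or "wrist"; returns the picture (420x560x3 uint8, red, green, blue); there is no depth.
- vision.camera_model(name): a dict with "camera_matrix" (3x3 intrinsics, pixels), "camera_from_world" (4x4, takes a point from world to camera coordinates). Camera axes: x right, y up, looking along -z (the intrinsics and any distortion apply to the point x, -y, -z); pixel columns grow to the right and rows downward; lengths in m; the calibration is good to about 2 mm. A picture is of the moment at which its call begins: read the wrist's pose just before it. camera_model takes no time and is no camera call; for the wrist camera it gives the pose at the moment of the call.
- workorder.hand_in(): hands the job in; it is judged then, once.
The state is a dict: "time_s": time; "joint_positions": joint angles; "qvel": joint speeds; "tau": joint torques, N m; "position": TCP position; "tcp_rot": TCP orientation; "force": force on the tool from outside, world axes, zero at the start; "moment": the same for the moment, N m; "opening": opening from 0.0 (shut) to 1.0 (fully open); "grasp_force": force on a finger pad.
Only numpy, scipy, OpenCV 4.12 (cv2) and the standard library are available. Lean on these libraries where they do the work, as an engineer would, in place of code of your own. Each camera call takes 0.05 s, during which the arm holds its last target. There are 200 camera calls.

## Working session

There is one attempt and no reset: what is moved stays moved. The work goes in short steps, Python scripts to look and compute and a shell command to move; the robot and the scene stay as the last step left them, time stands still between calls to the robot, and variables do not carry over. Pictures are saved under pics/ and viewed, at most 10 in all, crops included, and the job is handed in when it is done.

```bash
ls; mkdir -p pics; python3 - <<'E'
from rig import bot, vision
import cv2, numpy as np
s=bot.read_state(); print({k:np.round(v,3).tolist() for k,v in s.items()})
for n in("top","scene"):
    im=vision.capture(n); cv2.imwrite(f"pics/{n}0.png",im[:,:,::-1])
    m=vision.camera_model(n); print(n,{k:np.round(v,4).tolist() if not isinstance(v,str) else v for k,v in m.items()})
E
```

```text
pics
{'time_s': 0.0, 'joint_positions': [56.007, 30.279, 82.158, 0.0, 67.688, -10.227], 'qvel': [-0.055, -0.037, 0.014, 0.065, -0.035, -0.028], 'tau': [0.0, -44.004, -17.659, 0.064, 0.058, -0.0], 'position': [0.251, 0.571, 0.23], 'tcp_rot': [[-0.915, 0.403, -0.001], [0.403, 0.915, -0.002], [0.0, -0.002, -1.0]], 'force': [0.191, 0.885, -0.528], 'moment': [-0.006, 0.005, 0.013], 'grasp_force': 0.0, 'opening': 1.001}
top {'camera_matrix': [[454.82, 0.0, 280.7129], [0.0, 454.82, 209.9632], [0.0, 0.0, 1.0]], 'camera_from_world': [[0.0155, -0.9998, 0.0137, -0.0307], [0.9989, 0.0161, 0.0442, -0.5888], [-0.0444, 0.013, 0.9989, -1.3083], [0.0, 0.0, 0.0, 1.0]]}
scene {'camera_matrix': [[464.499, 0.0, 275.8934], [0.0, 464.499, 215.672], [0.0, 0.0, 1.0]], 'camera_from_world': [[0.2361, 0.9717, -0.0117, -0.1444], [-0.8226, 0.2062, 0.53, 0.4584], [0.5174, -0.1155, 0.8479, -1.5812], [0.0, 0.0, 0.0, 1.0]]}
```

View pics/top0.png

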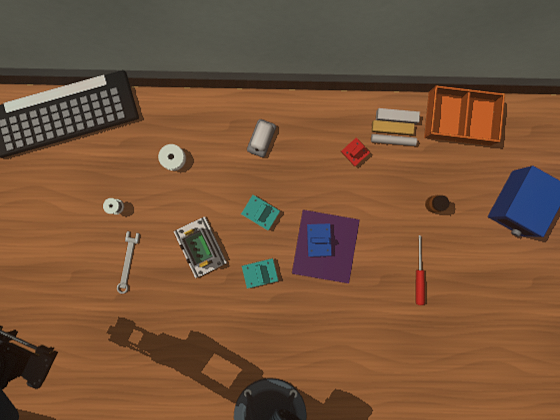

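View pics/scene0.png

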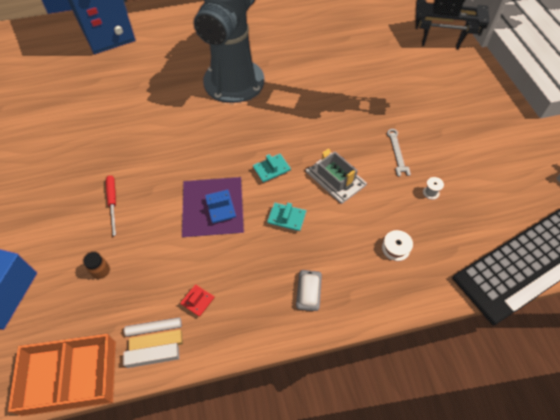

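The top view shows the blue cover at about (319,240) on the mat and the box at about (201,247). Its long axis runs from upper left to lower right. The turquoise decoys are at (262,212) and (261,273).

```bash
cat > h.py <<'E'
import numpy as np, cv2
from rig import bot, vision
def ray(m,uv,z):
    K=m["camera_matrix"];T=np.array(m["camera_from_world"])
    p=np.linalg.inv(K)@np.array([uv[0],uv[1],1.]); d=np.array([p[0],-p[1],-1.])
    R=T[:3,:3];c=-R.T@T[:3,3];w=R.T@d
    return c+w*(z-c[2])/w[2]
def proj(m,P):
    T=np.array(m["camera_from_world"]);c=T[:3,:3]@np.array(P)+T[:3,3]
    q=np.array(m["camera_matrix"])@np.array([c[0],-c[1],-c[2]]);return q[:2]/q[2]
def totool(s,dw): return np.array(s["tcp_rot"]).T@np.array(dw)*1000
E
python3 - <<'E'
from h import *
m=vision.camera_model("top")
im=cv2.imread("pics/top0.png")
print("keys",vision.camera_model("top").keys())
c=ray(m,(319,240),.02);b=ray(m,(201,247),.05)
print(c,b)
hsv=cv2.cvtColor(im,cv2.COLOR_BGR2HSV)
mk=cv2.inRange(hsv,(105,120,40),(122,255,255));mk[:,:290]=0;mk[:,365:]=0;mk[:200]=0;mk[290:]=0
print(cv2.minAreaRect(cv2.findNonZero(mk)))
s=bot.read_state();print(s["position"],"cover",totool(s,c-s["position"]),"box",totool(s,b-s["position"]))
w=vision.camera_model("wrist");T=w["camera_from_world"];R=np.array(T)[:3,:3]
C=-R.T@np.array(T)[:3,3];print("cam in tool",np.array(s["tcp_rot"]).T@(C-s["position"]),"axes",np.array(s["tcp_rot"]).T@R.T, w["camera_matrix"])
cr=cv2.resize(im[200:300,160:360],None,fx=4,fy=4,interpolation=2);cv2.imwrite("pics/crop0.png",cr)
E
```

```text
keys dict_keys(['camera_matrix', 'camera_from_world'])
[ 0.50396418 -0.13314265  0.02      ] [0.47990418 0.20127037 0.05      ]
((318.8083190917969, 239.70765686035156), (32.014400482177734, 22.821752548217773), 87.70938873291016)
[0.25149601 0.57146726 0.22968417] cover [-515.090309   -542.70836635  210.55250778] box [-358.28785761 -246.40960689  180.0403997 ]
cam in tool [ 0.08153226  0.00068025 -0.15450516] axes [[ 1.40065599e-03  9.54604659e-01  2.97872427e-01]
 [ 9.99998764e-01 -1.54963080e-03  2.63973826e-04]
 [ 7.13582932e-04  2.97871689e-01 -9.54605650e-01]] [[301.05893577   0.         276.63006104]
 [  0.         301.05893577 210.41942429]
 [  0.           0.           1.        ]]
```

View pics/crop0.png

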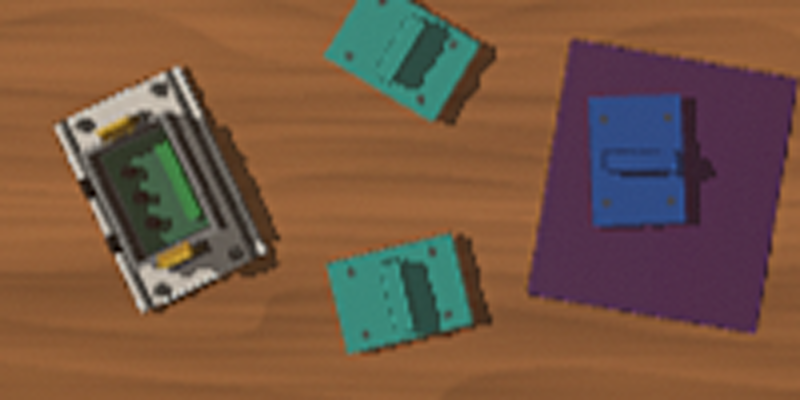

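```bash
python3 -m handwheel '[{"xyz":[-60,-40,0],"delta_rot":[0,0,0.15],"hand":-1},{"xyz":[-110,-75,0],"delta_rot":[0,0,0.3],"hand":-1},{"xyz":[-160,-112,0],"delta_rot":[0,0,0.45],"hand":-1},{"xyz":[-210,-150,0],"delta_rot":[0,0,0.6],"hand":-1},{"xyz":[-260,-186,0],"delta_rot":[0,0,0.735],"hand":-1}]'
python3 - <<'E'
from h import *
s=bot.read_state();t=np.array([.508,.137,.23]);print(s["position"],totool(s,t-s["position"]))
E
```

```text
time_s: 0.72
position: [0.4117, 0.3014, 0.2303]
tcp_rot: [[-0.405, 0.914, -0.0], [0.914, 0.405, -0.0], [-0.0, -0.0, -1.0]]
force: [1.4, 0.1, 0.2]
opening: 1.0
grasp_force: 0.0
[0.41166766 0.30142837 0.23034648] [-189.35001005   21.52172151    0.34320974]
```

```bash
python3 -m handwheel '[{"xyz":[-60,7,0],"delta_rot":[0,0,0],"hand":-1},{"xyz":[-120,14,0],"delta_rot":[0,0,0],"hand":-1},{"xyz":[-180,20,0],"delta_rot":[0,0,0],"hand":-1},{"xyz":[-190,21,0],"delta_rot":[0,0,0],"hand":-1},{"xyz":[-190,21,0],"delta_rot":[0,0,0],"hand":-1}]'
python3 - <<'E'
from h import *
import pickle
s=bot.read_state();m=vision.camera_model("wrist");im=vision.capture("wrist");pickle.dump((s,m,im),open("boxview.pkl","wb"))
cv2.imwrite("pics/w1.png",im[:,:,::-1])
print(s["position"],proj(m,[.48,.201,.057]))
t=np.array([.504,-.133-.07,.21]);print(totool(s,t-s["position"]))
E
```

```text
time_s: 1.35
position: [0.5076, 0.1381, 0.2302]
tcp_rot: [[-0.407, 0.913, -0.001], [0.913, 0.407, 0.0], [0.001, -0.001, -1.0]]
force: [0.0, -0.5, 0.6]
opening: 1.002
grasp_force: 0.0
[0.50761851 0.13811789 0.23015008] [276.38532488 129.93196327]
[-310.13276974 -142.12197526   19.98862428]
```

View pics/w1.png

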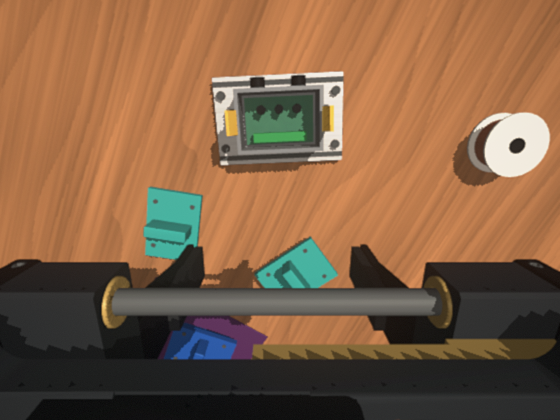

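The wrist view shows the box at about (279,118), nearly square to the tool. I'll enlarge it to read the corners.

```bash
python3 - <<'E'
import pickle,cv2
s,m,im=pickle.load(open("boxview.pkl","rb"))
cv2.imwrite("pics/w1c.png",cv2.resize(im[65:175,205:350,::-1],None,fx=5.4,fy=5.4,interpolation=cv2.INTER_CUBIC))
E
```

```text
(no output)
```

View pics/w1c.png

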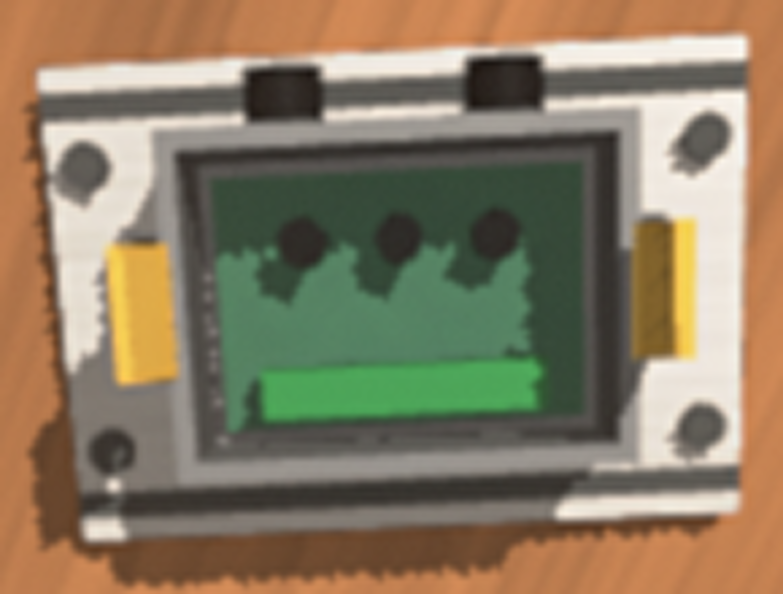

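```bash
python3 -m handwheel '[{"xyz":[-57,-26,4],"delta_rot":[0,0,0.08],"hand":-1},{"xyz":[-112,-52,8],"delta_rot":[0,0,0.16],"hand":-1},{"xyz":[-168,-78,12],"delta_rot":[0,0,0.24],"hand":-1},{"xyz":[-224,-104,16],"delta_rot":[0,0,0.32],"hand":-1},{"xyz":[-280,-130,20],"delta_rot":[0,0,0.42],"hand":-1}]'
python3 -m handwheel '[{"xyz":[-25,0,0],"delta_rot":[0,0,0],"hand":-1},{"xyz":[-25,0,0],"delta_rot":[0,0,0],"hand":-1},{"xyz":[-25,0,0],"delta_rot":[0,0,0],"hand":-1},{"xyz":[-25,0,0],"delta_rot":[0,0,0],"hand":-1},{"xyz":[-25,0,0],"delta_rot":[0,0,0],"hand":-1}]'
python3 - <<'E'
from h import *
import pickle
s=bot.read_state();m=vision.camera_model("wrist");im=vision.capture("wrist");pickle.dump((s,m,im),open("covview.pkl","wb"))
print(s["position"]); u=proj(m,[.504,-.133,.022]);print(u)
x,y=(int(v) for v in u); y0=max(0,y-65);x0=x-85; print(x0,y0)
cv2.imwrite("pics/w2c.png",cv2.resize(im[y0:y0+130,x0:x0+170,::-1],None,fx=4.5,fy=4.5,interpolation=cv2.INTER_CUBIC))
E
```

```text
time_s: 2.02
position: [0.5036, -0.1696, 0.2105]
tcp_rot: [[-0.001, 1.0, -0.0], [1.0, 0.001, 0.001], [0.001, -0.0, -1.0]]
force: [1.1, 0.3, 0.2]
opening: 0.995
grasp_force: 0.0
time_s: 2.65
position: [0.5039, -0.1939, 0.2107]
tcp_rot: [[-0.003, 1.0, -0.0], [1.0, 0.003, 0.0], [0.0, -0.0, -1.0]]
force: [0.1, 0.3, 0.5]
opening: 0.999
grasp_force: 0.0
[ 0.5038615  -0.19385061  0.21066408]
[276.13461166 136.82145721]
191 71
```

View pics/w2c.png

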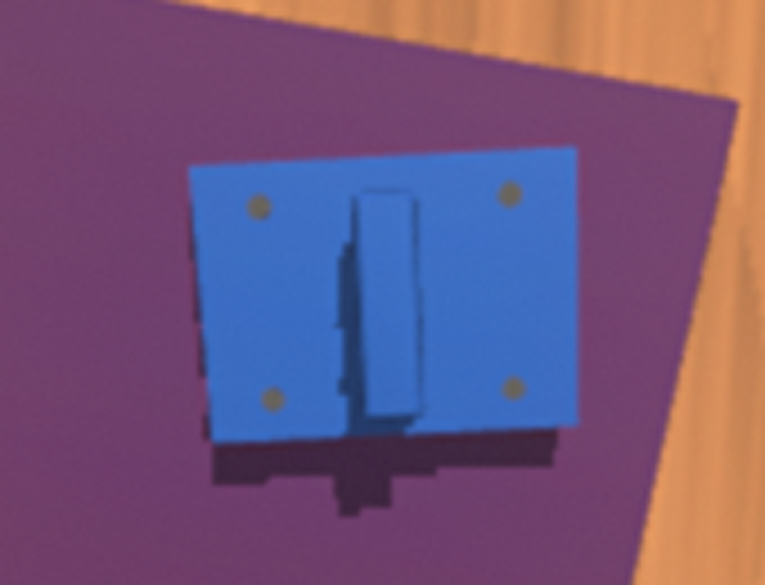

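In the crop, the cover plate's corners are (190,166), (577,148), (578,427) and (212,441). The box's opening corners are (178,153), (618,133), (617,440) and (198,462). Next I'll fit the poses.

```bash
cat > fit.py <<'E'
from h import *
from scipy.optimize import least_squares
def fit(m,uv,L,W,z,x0,fz=True):
    # corners order: image TL,TR,BR,BL ; tool y -> image right, tool x -> image up
    uv=np.array(uv);q=np.array([[-L/2,W/2],[L/2,W/2],[L/2,-W/2],[-L/2,-W/2]])
    def f(p):
        c,s_=np.cos(p[2]),np.sin(p[2])
        return np.concatenate([proj(m,[p[0]+c*a-s_*b,p[1]+s_*a+c*b,z+(p[3] if fz else 0)]) for a,b in q])-uv.ravel()
    r=least_squares(f,list(x0)+([0] if fz else []),x_scale=[.01,.01,.1]+([.01] if fz else []));return r.x,np.abs(r.fun).max()
E
python3 - <<'E'
from fit import *
import pickle
s,m,im=pickle.load(open("boxview.pkl","rb"))
g=lambda L:[(x/5.4+205-.4,y/5.4+65-.4) for x,y in L]
inn=g([(178,153),(618,133),(617,440),(198,462)]);out=g([(157,132),(638,110),(636,460),(180,483)])
for fz in(0,1):
    print("in",fit(m,inn,.084,.058,.057,(.48,.2,.42),fz)); print("out",fit(m,out,.092,.066,.057,(.48,.2,.42),fz))
s,m,im=pickle.load(open("covview.pkl","rb"))
uv=[(x/4.5+191-.4,y/4.5+71-.4) for x,y in[(190,166),(577,148),(578,427),(212,441)]]
for fz in(0,1): print("cov",fit(m,uv,.092,.066,.022,(.504,-.133,0),fz))
E
```

```text
in (array([0.47872242, 0.21090974, 0.4635418 ]), np.float64(0.872019021140801))
out (array([0.47876625, 0.21080258, 0.46248558]), np.float64(1.2063372116083713))
in (array([ 0.47874695,  0.21093604,  0.46357341, -0.00467813]), np.float64(0.44393121521019907))
out (array([ 0.47878818,  0.21085177,  0.46251928, -0.00563767]), np.float64(0.44498038389204453))
cov (array([ 0.50503394, -0.13333746,  0.04639957]), np.float64(0.48471427787734456))
cov (array([ 0.50502766, -0.13319476,  0.0463935 ,  0.00301022]), np.float64(0.17441844229074377))
```

```bash
python3 -m handwheel '[{"xyz":[30,1,40],"delta_rot":[0,0,-0.043],"hand":-0.2},{"xyz":[60.5,1,85],"delta_rot":[0,0,-0.043],"hand":-0.2},{"xyz":[60.5,1,130],"delta_rot":[0,0,-0.043],"hand":-0.2},{"xyz":[60.5,1,150],"delta_rot":[0,0,-0.043],"hand":-0.2},{"xyz":[60.5,1,150],"delta_rot":[0,0,-0.043],"hand":-0.2}]'
python3 - <<'E'
from h import *
s=bot.read_state();t=np.array([.505,-.1333,.034]);print(s["position"],totool(s,t-s["position"]),np.arctan2(s["tcp_rot"][1][1],s["tcp_rot"][0][1]))
E
```

```text
time_s: 3.32
position: [0.5038, -0.1339, 0.0592]
tcp_rot: [[-0.045, 0.999, -0.003], [0.999, 0.045, 0.002], [0.002, -0.003, -1.0]]
force: [0.2, -0.1, 0.3]
opening: 0.614
grasp_force: 0.0
[ 0.50378913 -0.1339121   0.05918724] [ 0.51057796  1.31771244 25.18413824] 0.04453045763406777
```

```bash
python3 -m handwheel '[{"xyz":[0.5,1.3,15],"delta_rot":[0,0,0],"hand":-0.2},{"xyz":[0.5,1.3,25],"delta_rot":[0,0,0],"hand":-0.2},{"xyz":[0.5,1.3,25],"delta_rot":[0,0,0],"hand":-0.2},{"xyz":[0.5,1.3,25],"delta_rot":[0,0,0],"hand":1},{"xyz":[0.5,1.3,25],"delta_rot":[0,0,0],"hand":1}]'
python3 -m handwheel '[{"xyz":[0,0,0],"delta_rot":[0,0,0],"hand":1},{"xyz":[0,0,0],"delta_rot":[0,0,0],"hand":1},{"xyz":[0,0,0],"delta_rot":[0,0,0],"hand":1},{"xyz":[0,0,0],"delta_rot":[0,0,0],"hand":1},{"xyz":[0,0,0],"delta_rot":[0,0,0],"hand":1}]'
```

```text
time_s: 3.95
position: [0.5063, -0.1344, 0.036]
tcp_rot: [[-0.044, 0.999, 0.001], [0.999, 0.044, -0.0], [-0.0, 0.001, -1.0]]
force: [-0.1, 0.1, 0.5]
opening: 0.454
grasp_force: 0.0
time_s: 4.58
position: [0.5057, -0.1341, 0.0357]
tcp_rot: [[-0.044, 0.999, -0.001], [0.999, 0.044, 0.0], [0.0, -0.001, -1.0]]
force: [-2.2, -0.1, 2.6]
opening: 0.159
grasp_force: 30.0
```

```bash
python3 -m handwheel '[{"xyz":[0,0,-15],"delta_rot":[0,0,0],"hand":1},{"xyz":[0,0,-55],"delta_rot":[0,0,0],"hand":1},{"xyz":[0,0,-100],"delta_rot":[0,0,0],"hand":1},{"xyz":[30,-1,-134],"delta_rot":[0,0,-0.03],"hand":1},{"xyz":[75,-3,-134],"delta_rot":[0,0,-0.1],"hand":1}]'
python3 - <<'E'
from h import *
s=bot.read_state();t=np.array([.4788,.2109,.170]);print(s["position"],totool(s,t-s["position"]),.463-np.arctan2(s["tcp_rot"][1][1],s["tcp_rot"][0][1]),s["force"])
E
```

```text
time_s: 5.2
position: [0.5028, -0.0604, 0.1734]
tcp_rot: [[-0.143, 0.99, 0.009], [0.99, 0.143, -0.003], [-0.004, 0.009, -1.0]]
force: [0.6, 0.4, -0.1]
opening: 0.157
grasp_force: 30.0
[ 0.50276379 -0.06036046  0.17335345] [271.91176815  15.05085683   2.28249378] 0.3194767240020882 [ 0.64412885  0.35167507 -0.07450895]
```

```bash
python3 -m handwheel '[{"xyz":[55,3,0],"delta_rot":[0,0,-0.07],"hand":1},{"xyz":[110,6,0],"delta_rot":[0,0,-0.14],"hand":1},{"xyz":[165,9,0],"delta_rot":[0,0,-0.21],"hand":1},{"xyz":[220,12,0],"delta_rot":[0,0,-0.28],"hand":1},{"xyz":[260,15,0],"delta_rot":[0,0,-0.32],"hand":1}]'
python3 -m handwheel '[{"xyz":[7,0,0],"delta_rot":[0,0,0],"hand":1},{"xyz":[7,0,0],"delta_rot":[0,0,0],"hand":1},{"xyz":[7,0,0],"delta_rot":[0,0,0],"hand":1},{"xyz":[7,0,0],"delta_rot":[0,0,0],"hand":1},{"xyz":[7,0,0],"delta_rot":[0,0,0],"hand":1}]'
python3 - <<'E'
from h import *
import pickle
s=bot.read_state();m=vision.camera_model("wrist");im=vision.capture("wrist");pickle.dump((s,m,im),open("held.pkl","wb"))
t=np.array([.4788,.2109,.170]);print(s["position"],totool(s,t-s["position"]),.463-np.arctan2(s["tcp_rot"][1][1],s["tcp_rot"][0][1]),s["force"])
cv2.imwrite("pics/w3.png",im[:,:,::-1])
E
```

```text
time_s: 5.82
position: [0.4768, 0.2025, 0.1704]
tcp_rot: [[-0.45, 0.893, 0.001], [0.893, 0.45, 0.001], [-0.0, 0.001, -1.0]]
force: [0.8, -0.2, -1.0]
opening: 0.157
grasp_force: 30.0
time_s: 6.45
position: [0.4744, 0.2055, 0.1695]
tcp_rot: [[-0.446, 0.895, -0.0], [0.895, 0.446, -0.0], [-0.0, -0.0, -1.0]]
force: [0.2, 0.6, -0.7]
opening: 0.159
grasp_force: 30.0
[0.47437038 0.20548427 0.16954492] [ 2.87056166  6.38051657 -0.45568622] 0.0005414161275894003 [ 0.18713616  0.55635646 -0.67212152]
```

View pics/w3.png

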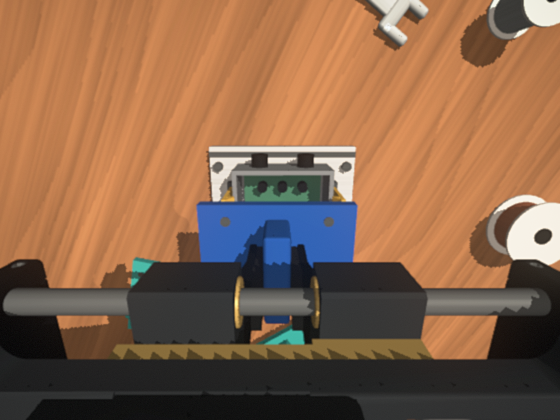

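The held cover's far edge runs along row 203, columns 198–357, and the box rim shows behind it at about row 167. I'll crop to compare the two.

```bash
python3 - <<'E'
import pickle,cv2
s,m,im=pickle.load(open("held.pkl","rb"))
cv2.imwrite("pics/w3c.png",cv2.resize(im[140:240,190:365,::-1],None,fx=4.5,fy=4.5,interpolation=cv2.INTER_CUBIC)[:, :800])
E
```

```text
(no output)
```

View pics/w3c.png

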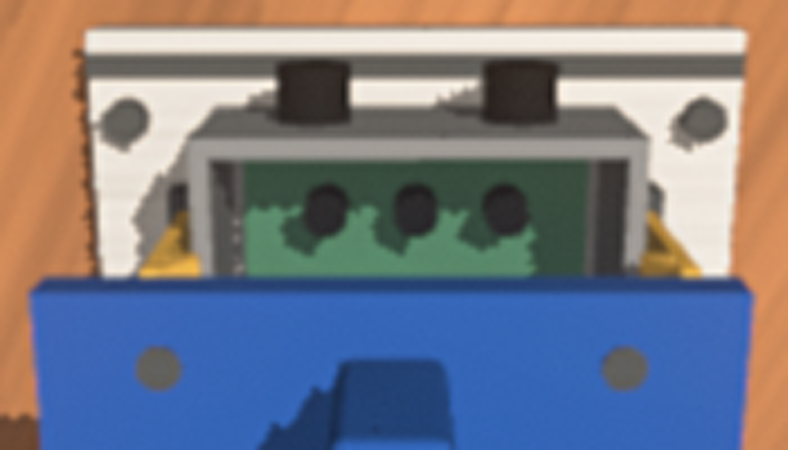

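```bash
python3 - <<'E'
from h import *
import pickle
s,m,im=pickle.load(open("held.pkl","rb"))
g=lambda p:(p[0]/4.5+190-.4,p[1]/4.5+140-.4)
R=np.array(s["tcp_rot"]);P=np.array(s["position"])
def rel(p,z): return R.T@(ray(m,g(p),z)-P)*1000
zt=P[2]-.0137
a,b=rel((190,138),.057),rel((649,138),.057);print("rim out",a,b,"len",b[1]-a[1],"centre",(a+b)[0]/2-33,(a+b)[1]/2,"yaw",(b-a)[0]/(b-a)[1])
a,b=rel((208,160),.057),rel((630,158),.057);print("rim in",a,b,"len",b[1]-a[1],"centre",(a+b)[0]/2-29,(a+b)[1]/2)
a,b=rel((32,296),zt),rel((751,296),zt);print("plate",a,b,"len",b[1]-a[1],"centre",(a+b)[0]/2-33,(a+b)[1]/2)
E
```

```text
rim out [ 36.12142713 -39.08700606 112.54624988] [ 36.24910728  51.91644704 112.5394415 ] len 91.003453102507 centre 3.185267205596219 6.414720491654439 yaw 0.0014030253121960511
rim in [ 31.71754916 -35.69017503 112.54618974] [ 32.23837295  48.36535935 112.53988344] len 84.05553437723634 centre 2.977961056931889 6.337592159072013
plate [ 32.53410059 -45.62965819  13.70197938] [32.66756591 47.41785898 13.69501795] len 93.0475171641449 centre -0.39916674590593004 0.8941003929988014
```

```bash
python3 -m handwheel '[{"xyz":[3,5.7,0],"delta_rot":[0,0,0],"hand":1},{"xyz":[3,5.7,25],"delta_rot":[0,0,0],"hand":1},{"xyz":[3,5.7,45],"delta_rot":[0,0,0],"hand":1},{"xyz":[3,5.7,52],"delta_rot":[0,0,0],"hand":1},{"xyz":[3,5.7,52],"delta_rot":[0,0,0],"hand":1}]'
python3 - <<'E'
from h import *
import pickle
s=bot.read_state();m=vision.camera_model("wrist");im=vision.capture("wrist");pickle.dump((s,m,im),open("held2.pkl","wb"))
print(s["position"],s["force"])
cv2.imwrite("pics/w4c.png",cv2.resize(im[140:240,190:365,::-1],None,fx=4.5,fy=4.5,interpolation=cv2.INTER_CUBIC))
E
```

```text
time_s: 7.12
position: [0.478, 0.2117, 0.1173]
tcp_rot: [[-0.448, 0.894, -0.001], [0.894, 0.448, -0.0], [0.0, -0.001, -1.0]]
force: [-0.1, -0.3, -0.8]
opening: 0.156
grasp_force: 30.0
[0.47795589 0.21168811 0.11730557] [-0.11430286 -0.29923652 -0.82353173]
```

View pics/w4c.png

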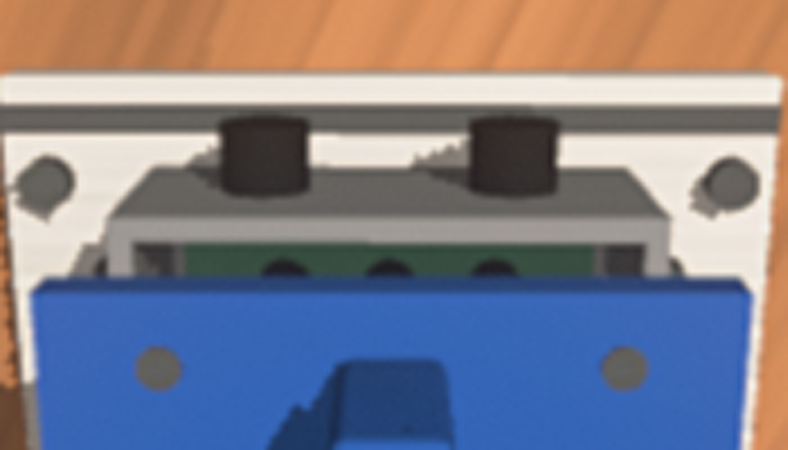

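Rim far corners are now at (108,217) and (669,217), and the plate's corners are at (33,296) and (751,296).

```bash
python3 - <<'E'
from h import *
import pickle
s,m,im=pickle.load(open("held2.pkl","rb"))
g=lambda p:(p[0]/4.5+190-.4,p[1]/4.5+140-.4)
R=np.array(s["tcp_rot"]);P=np.array(s["position"])
def rel(p,z): return R.T@(ray(m,g(p),z)-P)*1000
for n,p,q,z,h in(("out",(108,217),(669,217),.057,33),("in",(131,242),(645,242),.057,29),("plate",(33,296),(751,296),P[2]-.0137,33),("under",(35,280),(748,280),P[2]-.0217,33)):
    a,b=rel(p,z),rel(q,z);print(n,"len",b[1]-a[1],"centre",(a+b)[0]/2-h,(a+b)[1]/2)
E
```

```text
out len 91.06681274272657 centre -0.7354025957003074 0.37765501116630773
in len 83.90974348909245 centre -0.9131238805584161 0.2997908119486006
plate len 92.9216911300032 centre -0.39328683064660197 0.9385032577717354
under len 96.30919581476746 centre -0.4937220233097719 0.8716657243193531
```

```bash
python3 -m handwheel '[{"xyz":[-0.4,-0.6,5],"delta_rot":[0,0,0],"hand":1},{"xyz":[-0.4,-0.6,9],"delta_rot":[0,0,0],"hand":1},{"xyz":[-0.4,-0.6,13],"delta_rot":[0,0,0],"hand":1},{"xyz":[-0.4,-0.6,16],"delta_rot":[0,0,0],"hand":1},{"xyz":[-0.4,-0.6,16],"delta_rot":[0,0,0],"hand":1}]'
python3 -m handwheel '[{"xyz":[0,0,1.5],"delta_rot":[0,0,0],"hand":1},{"xyz":[0,0,3],"delta_rot":[0,0,0],"hand":1},{"xyz":[0,0,4.5],"delta_rot":[0,0,0],"hand":1},{"xyz":[0,0,6],"delta_rot":[0,0,0],"hand":1},{"xyz":[0,0,6],"delta_rot":[0,0,0],"hand":1}]'
```

```text
time_s: 7.8
position: [0.4773, 0.2109, 0.1012]
tcp_rot: [[-0.447, 0.894, -0.001], [0.894, 0.447, -0.0], [0.0, -0.001, -1.0]]
force: [-0.1, -0.7, -1.6]
opening: 0.158
grasp_force: 30.0
time_s: 8.43
position: [0.4774, 0.2109, 0.0954]
tcp_rot: [[-0.448, 0.894, -0.0], [0.894, 0.448, -0.0], [0.0, -0.0, -1.0]]
force: [-1.0, -0.3, -1.1]
opening: 0.157
grasp_force: 30.0
```

```bash
python3 -m handwheel '[{"xyz":[0,0,1],"delta_rot":[0,0,0],"hand":1},{"xyz":[0,0,2],"delta_rot":[0,0,0],"hand":1},{"xyz":[0,0,3],"delta_rot":[0,0,0],"hand":1},{"xyz":[0,0,4],"delta_rot":[0,0,0],"hand":1},{"xyz":[0,0,4],"delta_rot":[0,0,0],"hand":1}]'
python3 -m handwheel '[{"xyz":[0,0,0.5],"delta_rot":[0,0,0],"hand":1},{"xyz":[0,0,1],"delta_rot":[0,0,0],"hand":1},{"xyz":[0,0,1.5],"delta_rot":[0,0,0],"hand":1},{"xyz":[0,0,2],"delta_rot":[0,0,0],"hand":1},{"xyz":[0,0,2],"delta_rot":[0,0,0],"hand":1}]'
```

```text
time_s: 9.05
position: [0.4778, 0.211, 0.0918]
tcp_rot: [[-0.448, 0.894, 0.001], [0.894, 0.448, 0.0], [-0.0, 0.001, -1.0]]
force: [-0.5, -0.1, 1.9]
opening: 0.158
grasp_force: 30.0
time_s: 9.68
position: [0.4779, 0.211, 0.0899]
tcp_rot: [[-0.448, 0.894, 0.001], [0.894, 0.448, 0.0], [-0.0, 0.001, -1.0]]
force: [-0.9, 1.0, 5.0]
opening: 0.158
grasp_force: 30.0
```

```bash
python3 -m handwheel '[{"xyz":[0,0,0.5],"delta_rot":[0,0,0],"hand":1},{"xyz":[0,0,1],"delta_rot":[0,0,0],"hand":1},{"xyz":[0,0,1.5],"delta_rot":[0,0,0],"hand":1},{"xyz":[0,0,2],"delta_rot":[0,0,0],"hand":1},{"xyz":[0,0,2],"delta_rot":[0,0,0],"hand":1}]'
python3 -m handwheel '[{"xyz":[0,0,0.5],"delta_rot":[0,0,0],"hand":1},{"xyz":[0,0,1],"delta_rot":[0,0,0],"hand":1},{"xyz":[0,0,1.5],"delta_rot":[0,0,0],"hand":1},{"xyz":[0,0,2],"delta_rot":[0,0,0],"hand":1},{"xyz":[0,0,2],"delta_rot":[0,0,0],"hand":1}]'
```

```text
time_s: 10.3
position: [0.4781, 0.211, 0.0883]
tcp_rot: [[-0.448, 0.894, 0.002], [0.894, 0.448, 0.0], [-0.0, 0.002, -1.0]]
force: [-0.8, -0.5, 8.0]
opening: 0.158
grasp_force: 30.0
time_s: 10.92
position: [0.4789, 0.2113, 0.0877]
tcp_rot: [[-0.448, 0.894, 0.004], [0.894, 0.448, 0.001], [-0.001, 0.004, -1.0]]
force: [-1.3, -0.1, 18.0]
opening: 0.159
grasp_force: 30.0
```

```bash
python3 -m handwheel '[{"xyz":[0,0,0.3],"delta_rot":[0,0,0],"hand":1},{"xyz":[0,0,0.6],"delta_rot":[0,0,0],"hand":1},{"xyz":[0,0,0.8],"delta_rot":[0,0,0],"hand":1},{"xyz":[0,0,1],"delta_rot":[0,0,0],"hand":1},{"xyz":[0,0,1],"delta_rot":[0,0,0],"hand":1}]'
```

```text
time_s: 11.55
position: [0.4794, 0.2116, 0.0876]
tcp_rot: [[-0.447, 0.894, 0.005], [0.894, 0.447, 0.001], [-0.001, 0.005, -1.0]]
force: [-1.8, 0.2, 22.1]
opening: 0.155
grasp_force: 30.0
```

```bash
python3 - <<'E'
from h import *
import pickle
s=bot.read_state();R=np.array(s["tcp_rot"]);print("F tool",R.T@s["force"],"M tool",R.T@s["moment"],np.array(s["position"]),s["joint_positions"])
m=vision.camera_model("wrist");im=vision.capture("wrist");pickle.dump((s,m,im),open("held3.pkl","wb"))
cv2.imwrite("pics/w5c.png",cv2.resize(im[170:270,185:370,::-1],None,fx=4.3,fy=4.3,interpolation=cv2.INTER_CUBIC))
E
```

```text
F tool [  0.98617558  -1.43800111 -22.1357936 ] M tool [0.39249834 0.24865208 0.01687224] [0.47943575 0.21156551 0.08758352] [ 1.15711101e+01  3.51463658e+01  1.03680258e+02  2.90436015e-02
  4.08555451e+01 -1.50307793e+01]
```

View pics/w5c.png

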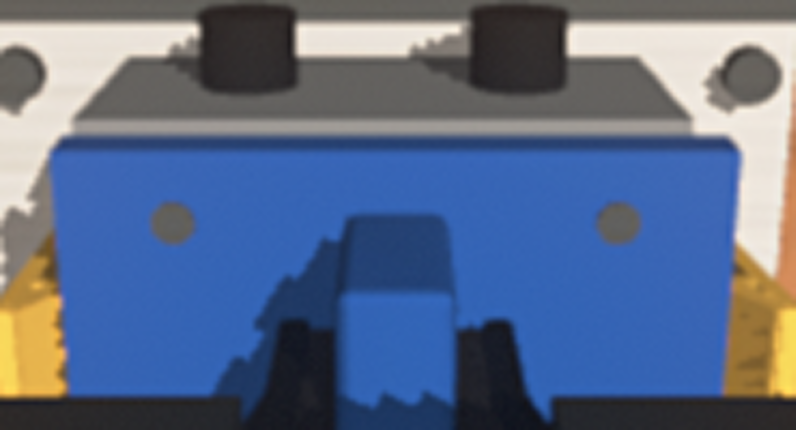

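The plate corners are at (52,150) and (740,150), and the rim's far corners are at (72,120) and (692,120). The cover looks shifted towards +y, with a slight tilt.

```bash
python3 - <<'E'
from h import *
import pickle
s,m,im=pickle.load(open("held3.pkl","rb"))
g=lambda p:(p[0]/4.3+185-.4,p[1]/4.3+170-.4)
R=np.array(s["tcp_rot"]);P=np.array(s["position"])
print(R)
def rel(p,z): return R.T@(ray(m,g(p),z)-P)*1000
for n,p,q,z,h in(("out",(72,120),(692,120),.057,33),("plate",(52,150),(740,150),P[2]-.0137,33),("under",(55,137),(737,137),P[2]-.0217,33)):
    a,b=rel(p,z),rel(q,z);print(n,"len",b[1]-a[1],"centre",(a+b)[0]/2-h,(a+b)[1]/2,a,b)
E
```

```text
[[-0.44744355  0.89429607  0.00536798]
 [ 0.89431148  0.44744263  0.00143754]
 [-0.00111627  0.00544386 -0.99998456]]
out len 91.60950513099688 centre -0.10829300269510611 -1.1026535402571866 [ 32.88987215 -46.90740611  30.29191501] [32.89354184 44.70209903 30.79062796]
plate len 93.0571007627106 centre 0.18696220893122728 0.9742134503630773 [ 33.19114683 -45.55433693  13.41516528] [33.18277759 47.50276383 13.9217723 ]
under len 96.33393674443005 centre -0.22823727441787867 0.9760938553687879 [ 32.77337034 -47.19087452  21.40684595] [32.77015512 49.14306223 21.93128613]
```

```bash
python3 -m handwheel '[{"xyz":[0,0,-3],"delta_rot":[0,0,0],"hand":1},{"xyz":[0,-1,-3],"delta_rot":[0.003,0,0],"hand":1},{"xyz":[0,-1.5,-2],"delta_rot":[0.005,0,0],"hand":1},{"xyz":[0,-2,-1],"delta_rot":[0.006,0,0],"hand":1},{"xyz":[0,-2,0],"delta_rot":[0.006,0,0],"hand":1}]'
python3 - <<'E'
from h import *
s=bot.read_state();R=np.array(s["tcp_rot"]);print("rel to box",totool(s,np.array(s["position"])-[.4779,.2112,0]),"M",R.T@s["moment"],R[2],s["force"])
E
```

```text
time_s: 12.22
position: [0.4786, 0.2111, 0.0875]
tcp_rot: [[-0.447, 0.895, 0.002], [0.895, 0.447, -0.0], [-0.001, 0.001, -1.0]]
force: [-2.2, 2.3, 27.4]
opening: 0.158
grasp_force: 30.0
rel to box [ -0.4951937    0.74521355 -87.51283154] M [0.20561346 0.42067337 0.01779712] [-0.00108022  0.00139934 -0.99999844] [-2.21626829  2.25608304 27.37897257]
```

```bash
python3 -m handwheel '[{"xyz":[0,0,-2],"delta_rot":[0,0,0],"hand":1},{"xyz":[-1,0,-2],"delta_rot":[0,0,0],"hand":1},{"xyz":[-1.5,0,-1],"delta_rot":[0,0,0],"hand":1},{"xyz":[-1.5,0,0],"delta_rot":[0,0,0],"hand":1},{"xyz":[-1.5,0,0],"delta_rot":[0,0,0],"hand":1}]'
python3 - <<'E'
from h import *
s=bot.read_state();R=np.array(s["tcp_rot"]);print("rel to box",totool(s,np.array(s["position"])-[.4779,.2112,0]),"M",R.T@s["moment"],"F",R.T@s["force"],R[2])
E
```

```text
time_s: 12.85
position: [0.4775, 0.2094, 0.0852]
tcp_rot: [[-0.447, 0.894, -0.002], [0.894, 0.447, -0.002], [-0.0, -0.003, -1.0]]
force: [1.1, 1.4, 1.8]
opening: 0.16
grasp_force: 30.0
rel to box [ -1.50969442  -1.39552701 -85.23654684] M [-0.26944831  0.06053502  0.04200227] F [ 0.76744689  1.62767074 -1.78755383] [-3.78664720e-04 -2.72101155e-03 -9.99996226e-01]
```

It dropped through. Next I'll go down to the rim, taking out the tilt and offset added before.

```bash
python3 -m handwheel '[{"xyz":[0,0.5,0],"delta_rot":[-0.002,0,0],"hand":1},{"xyz":[0,0.8,1],"delta_rot":[-0.003,0,0],"hand":1},{"xyz":[0,0.8,2],"delta_rot":[-0.003,0,0],"hand":1},{"xyz":[0,0.8,3],"delta_rot":[-0.003,0,0],"hand":1},{"xyz":[0,0.8,3],"delta_rot":[-0.003,0,0],"hand":1}]'
python3 -m handwheel '[{"xyz":[0,0,0.5],"delta_rot":[0,0,0],"hand":1},{"xyz":[0,0,1],"delta_rot":[0,0,0],"hand":1},{"xyz":[0,0,1.5],"delta_rot":[0,0,0],"hand":1},{"xyz":[0,0,2],"delta_rot":[0,0,0],"hand":1},{"xyz":[0,0,2],"delta_rot":[0,0,0],"hand":1}]'
```

```text
time_s: 13.48
position: [0.4773, 0.2089, 0.0812]
tcp_rot: [[-0.447, 0.894, -0.003], [0.894, 0.447, -0.001], [-0.0, -0.003, -1.0]]
force: [2.9, 0.1, -1.0]
opening: 0.16
grasp_force: 30.0
time_s: 14.1
position: [0.4771, 0.2091, 0.0795]
tcp_rot: [[-0.448, 0.894, -0.003], [0.894, 0.448, -0.001], [-0.0, -0.003, -1.0]]
force: [2.8, 1.1, 2.2]
opening: 0.156
grasp_force: 30.0
```

```bash
python3 -m handwheel '[{"xyz":[0,0.5,0],"delta_rot":[-0.003,0,0],"hand":1},{"xyz":[0,1,0.5],"delta_rot":[-0.003,0,0],"hand":1},{"xyz":[0,1,1],"delta_rot":[-0.003,0,0],"hand":1},{"xyz":[0,1,1],"delta_rot":[-0.003,0,0],"hand":1},{"xyz":[0,1,1],"delta_rot":[-0.003,0,0],"hand":1}]'
python3 - <<'E'
from h import *
s=bot.read_state();R=np.array(s["tcp_rot"]);print("rel to box",totool(s,np.array(s["position"])-[.4779,.2112,0]),"M",R.T@s["moment"],"F",R.T@s["force"],R[2])
E
```

```text
time_s: 14.72
position: [0.4776, 0.2094, 0.0784]
tcp_rot: [[-0.448, 0.894, -0.001], [0.894, 0.448, -0.0], [0.0, -0.001, -1.0]]
force: [1.9, -0.0, -0.0]
opening: 0.154
grasp_force: 30.0
rel to box [ -1.44465456  -1.08468675 -78.39748864] M [-0.18556426  0.00798137  0.01039843] F [-0.83723598  1.66765609  0.03242874] [ 2.27715059e-04 -7.40031614e-04 -9.99999700e-01]
```

Not on the rim yet, so I'll continue.

```bash
python3 -m handwheel '[{"xyz":[0,0.3,0.5],"delta_rot":[0,0,0],"hand":1},{"xyz":[0,0.5,1],"delta_rot":[0,0,0],"hand":1},{"xyz":[0,0.5,1.2],"delta_rot":[0,0,0],"hand":1},{"xyz":[0,0.5,1.2],"delta_rot":[0,0,0],"hand":1},{"xyz":[0,0.5,1.2],"delta_rot":[0,0,0],"hand":1}]'
python3 -m handwheel '[{"xyz":[0,0,0.3],"delta_rot":[0,0,0],"hand":1},{"xyz":[0,0,0.6],"delta_rot":[0,0,0],"hand":1},{"xyz":[0,0,0.6],"delta_rot":[0,0,0],"hand":1},{"xyz":[0,0,0.6],"delta_rot":[0,0,0],"hand":1},{"xyz":[0,0,0.6],"delta_rot":[0,0,0],"hand":1}]'
```

```text
time_s: 15.35
position: [0.4778, 0.2095, 0.0771]
tcp_rot: [[-0.448, 0.894, -0.001], [0.894, 0.448, -0.0], [0.0, -0.001, -1.0]]
force: [-0.7, -0.8, -2.6]
opening: 0.16
grasp_force: 30.0
time_s: 15.98
position: [0.4784, 0.2097, 0.0768]
tcp_rot: [[-0.448, 0.894, 0.0], [0.894, 0.448, 0.0], [-0.0, 0.0, -1.0]]
force: [-0.1, -0.1, -1.4]
opening: 0.159
grasp_force: 30.0
```

```bash
python3 -m handwheel '[{"xyz":[0,0,0.4],"delta_rot":[0,0,0],"hand":1},{"xyz":[0,0,0.8],"delta_rot":[0,0,0],"hand":1},{"xyz":[0,0,0.8],"delta_rot":[0,0,0],"hand":1},{"xyz":[0,0,0.8],"delta_rot":[0,0,0],"hand":1},{"xyz":[0,0,0.8],"delta_rot":[0,0,0],"hand":1}]'
python3 - <<'E'
from h import *
s=bot.read_state();R=np.array(s["tcp_rot"]);print("rel to box",totool(s,np.array(s["position"])-[.4779,.2112,0]),"M",R.T@s["moment"],"F",R.T@s["force"],R[2])
E
```

```text
time_s: 16.6
position: [0.4784, 0.2097, 0.0759]
tcp_rot: [[-0.448, 0.894, -0.0], [0.894, 0.448, 0.0], [0.0, -0.0, -1.0]]
force: [0.0, -0.2, -0.8]
opening: 0.159
grasp_force: 30.0
rel to box [ -1.58584172  -0.19341617 -75.940654  ] M [ 0.07948645 -0.0065327  -0.00540445] F [-0.17085864 -0.05962978  0.78138367] [ 5.03332976e-06 -3.43258683e-06 -1.00000000e+00]
```

```bash
python3 - <<'E'
from h import *
import pickle
s=bot.read_state();mm=vision.camera_model("wrist");im=vision.capture("wrist");pickle.dump((s,mm,im),open("held4.pkl","wb"))
for f in("held","held2","held3","held4"):
    s,m,i=pickle.load(open(f+".pkl","rb"))
    h=cv2.cvtColor(i,cv2.COLOR_RGB2HSV);k=cv2.inRange(h,(100,120,60),(125,255,255));k[:190]=0;k[250:]=0
    hb=cv2.inRange(h,(100,120,150),(125,255,255))
    rows=[(r,np.flatnonzero(k[r]).min(),np.flatnonzero(k[r]).max()) for r in(203,206,210,215,225,235) if k[r].any()]
    top=[int(np.flatnonzero(k[:,c]).min()) for c in(220,250,300,335)]
    br=[int(np.flatnonzero(hb[195:,c]).min())+195 for c in(220,250,300,335)]
    print(f,rows,"edge rows",top,br)
s,m,i=pickle.load(open("held4.pkl","rb"))
for r in range(186,210,2): print(r,i[r,250].tolist(),i[r,320].tolist())
h=cv2.cvtColor(i,cv2.COLOR_RGB2HSV);y=cv2.inRange(h,(18,120,90),(32,255,255))
n,l,st,c=cv2.connectedComponentsWithStats(y);print([ (a.tolist()) for a in st[1:] if a[4]>25])
E
```

```text
held [(203, np.int64(199), np.int64(354)), (206, np.int64(197), np.int64(356)), (210, np.int64(198), np.int64(356)), (215, np.int64(198), np.int64(355)), (225, np.int64(199), np.int64(354)), (235, np.int64(199), np.int64(354))] edge rows [202, 202, 202, 202] [205, 205, 205, 205]
held2 [(203, np.int64(200), np.int64(354)), (206, np.int64(197), np.int64(356)), (210, np.int64(198), np.int64(355)), (215, np.int64(198), np.int64(355)), (225, np.int64(198), np.int64(354)), (235, np.int64(199), np.int64(353))] edge rows [202, 201, 201, 202] [205, 205, 205, 205]
held3 [(203, np.int64(199), np.int64(354)), (206, np.int64(197), np.int64(356)), (210, np.int64(197), np.int64(355)), (215, np.int64(197), np.int64(355)), (225, np.int64(198), np.int64(354)), (235, np.int64(199), np.int64(354))] edge rows [202, 202, 202, 202] [205, 205, 205, 205]
held4 [(203, np.int64(199), np.int64(354)), (206, np.int64(197), np.int64(356)), (210, np.int64(197), np.int64(355)), (215, np.int64(197), np.int64(355)), (225, np.int64(198), np.int64(354)), (235, np.int64(199), np.int64(354))] edge rows [202, 202, 202, 202] [205, 205, 205, 205]
186 [45, 40, 42] [44, 40, 41]
188 [44, 41, 43] [45, 41, 42]
190 [45, 41, 43] [42, 39, 41]
192 [43, 39, 42] [49, 47, 49]
194 [92, 90, 88] [96, 95, 92]
196 [99, 97, 95] [98, 97, 95]
198 [98, 97, 94] [100, 98, 95]
200 [98, 100, 104] [99, 101, 105]
202 [54, 76, 119] [56, 77, 119]
204 [42, 72, 128] [45, 73, 128]
206 [56, 101, 183] [57, 102, 182]
208 [54, 101, 182] [58, 103, 183]
[[180, 228, 24, 35, 552], [349, 228, 24, 35, 522], [234, 277, 9, 51, 276], [314, 277, 5, 51, 172], [111, 339, 319, 20, 4240]]
```

The cover hasn't slipped in the grip. The mat's thickness accounts for the lower home height, so I'll keep pressing.

```bash
python3 -m handwheel '[{"xyz":[0,0,0.3],"delta_rot":[0,0,0],"hand":1},{"xyz":[0,0,0.6],"delta_rot":[0,0,0],"hand":1},{"xyz":[0,0,0.8],"delta_rot":[0,0,0],"hand":1},{"xyz":[0,0,0.8],"delta_rot":[0,0,0],"hand":1},{"xyz":[0,0,0.8],"delta_rot":[0,0,0],"hand":1}]'
```

```text
time_s: 17.27
position: [0.4784, 0.2097, 0.0756]
tcp_rot: [[-0.448, 0.894, 0.0], [0.894, 0.448, 0.0], [-0.0, 0.0, -1.0]]
force: [-1.3, -0.8, 5.1]
opening: 0.156
grasp_force: 30.0
```

```bash
python3 -m handwheel '[{"xyz":[0,0,0.5],"delta_rot":[0,0,0],"hand":1},{"xyz":[0,0,1],"delta_rot":[0,0,0],"hand":1},{"xyz":[0,0,1],"delta_rot":[0,0,0],"hand":1},{"xyz":[0,0,1],"delta_rot":[0,0,0],"hand":1},{"xyz":[0,0,1],"delta_rot":[0,0,0],"hand":1}]'
python3 - <<'E'
from h import *
import pickle
s=bot.read_state();R=np.array(s["tcp_rot"]);print(s["position"],"M",R.T@s["moment"],"F",R.T@s["force"],R[2])
m=vision.camera_model("wrist");i=vision.capture("wrist");pickle.dump((s,m,i),open("held5.pkl","wb"))
for f in("held3","held4","held5"):
    s,m,i=pickle.load(open(f+".pkl","rb"))
    h=cv2.cvtColor(i,cv2.COLOR_RGB2HSV);b=cv2.inRange(h,(100,120,60),(125,255,255))
    y=cv2.inRange(h,(18,120,60),(32,255,255))
    for r in(240,246,252,256): 
        q=np.flatnonzero(y[r,150:400])+150;bl=np.flatnonzero(b[r]);L=q[q<275];Rr=q[q>275];print(f,r,"yellow",(L.min(),L.max()) if len(L) else 0,(Rr.min(),Rr.max()) if len(Rr) else 0,"blue",bl.min(),bl.max())
E
```

```text
time_s: 17.9
position: [0.4784, 0.2097, 0.0756]
tcp_rot: [[-0.448, 0.894, 0.001], [0.894, 0.448, 0.0], [-0.0, 0.001, -1.0]]
force: [-2.7, -0.6, 13.3]
opening: 0.155
grasp_force: 30.0
[0.47844081 0.20968724 0.07558086] M [ 0.52462966  0.07561643 -0.02958899] F [  0.66688144  -2.67257514 -13.32898753] [-2.84659905e-04  6.21169843e-04 -9.99999767e-01]
held3 240 yellow (np.int64(184), np.int64(198)) (np.int64(356), np.int64(369)) blue 200 353
held3 246 yellow (np.int64(183), np.int64(198)) (np.int64(355), np.int64(371)) blue 200 353
held3 252 yellow (np.int64(183), np.int64(199)) (np.int64(355), np.int64(370)) blue 201 352
held3 256 yellow (np.int64(184), np.int64(199)) (np.int64(355), np.int64(370)) blue 201 352
held4 240 yellow (np.int64(187), np.int64(198)) (np.int64(354), np.int64(365)) blue 204 349
held4 246 yellow (np.int64(182), np.int64(202)) (np.int64(351), np.int64(370)) blue 205 348
held4 252 yellow (np.int64(181), np.int64(203)) (np.int64(350), np.int64(372)) blue 205 348
held4 256 yellow (np.int64(181), np.int64(203)) (np.int64(350), np.int64(372)) blue 205 347
held5 240 yellow (np.int64(187), np.int64(198)) (np.int64(355), np.int64(365)) blue 204 349
held5 246 yellow (np.int64(182), np.int64(202)) (np.int64(351), np.int64(370)) blue 204 348
held5 252 yellow (np.int64(180), np.int64(202)) (np.int64(350), np.int64(372)) blue 205 348
held5 256 yellow (np.int64(181), np.int64(203)) (np.int64(350), np.int64(372)) blue 205 348
```

Both clips now overlap the plate equally, and z stays put as the force rises, so the cover is home. I'll ease the push to about 10 N.

```bash
python3 -m handwheel '[{"xyz":[0,0,-0.4],"delta_rot":[0,0,0],"hand":1},{"xyz":[0,0,-0.4],"delta_rot":[0,0,0],"hand":1},{"xyz":[0,0,-0.4],"delta_rot":[0,0,0],"hand":1},{"xyz":[0,0,-0.4],"delta_rot":[0,0,0],"hand":1},{"xyz":[0,0,-0.4],"delta_rot":[0,0,0],"hand":1}]'
python3 -c "
from h import *
for i in range(3): vision.capture('top'); print(bot.read_state()['force'],bot.read_state()['position'])"
```

```text
time_s: 18.58
position: [0.4784, 0.2097, 0.0756]
tcp_rot: [[-0.448, 0.894, 0.001], [0.894, 0.448, 0.0], [-0.0, 0.0, -1.0]]
force: [-2.2, -1.0, 10.4]
opening: 0.155
grasp_force: 30.0
[-2.8887804  -0.28526865 10.3225292 ] [0.47844053 0.20968909 0.07559465]
[-2.45609997 -0.73321884  9.72372843] [0.47845234 0.20968816 0.07559613]
[-2.4004057  -0.77684973 10.56772109] [0.4784275  0.2097003  0.07560251]
```

```bash
python3 -c "
from rig import workorder
print(workorder.hand_in())"
```

```text
the job is handed in; nothing more can be done
None
```

The blue cover is fully home on the terminal box with both clips snapped over its edge, and I handed the job in at about 19 s with the arm still gripping it and pushing down at about 10 N.

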